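Click the glue bottles' caps home

ROBOT

A 6-joint arm with a two-finger parallel gripper is mounted at the origin on the work surface. World frame = base frame: x ahead of the robot, y to its left, z up, the work surface at z = 0. Lengths are in m, angles in degrees, forces in N, time in s.
With the tool pointing down it reaches from about 0.3 to 0.95 m from the base axis. Payload 3.1 kg.
Tool frame: the origin (TCP) lies at the very end of the fingers, on their centre line; the grasp point (between the pads) lies 19 mm behind it; z points along the fingers, y is the line along which they close (so a half turn about z gives the same grasp; the last joint's range is limited). The gripper opens to 85 mm and grips with 20 to 120 N. Pads are 22 mm wide; open, the fingers measure 114 mm over their backs; the gripper's body (76 mm by 85 mm) begins 54 mm behind the grasp point. The pads swing forward as they close: fully open they stand 13 mm farther back than shut.
Start: joints at [-78.306, 17.653, 93.61, -0, 68.738, -3.994], TCP at [0.169, -0.602, 0.231] pointing down, gripper open.
Joint ranges: [-175.34, 175.34], [-45.06, 112.39], [2.9, 150.54], [-68.45, 248.45], [3.09, 151.38], [-168.51, 168.51]. Speed limits (degrees/s): [159.86, 159.86, 180, 180, 180, 180].

INTERFACE

Orientations are given as [roll, pitch, yaw] about the fixed x, y, z axes, in that order (R = Rz(yaw) Ry(pitch) Rx(roll)).
In Python, from bench import bot gives the robot as it stands. The module is installed in compiled form; this text tells all that it offers.
- The arm moves only by the shell command python3 -m pendant 'ROWS' [FORCE]. ROWS is JSON, a list of rows, each a list of 7 numbers: the turn, a rotation vector about the tool's x, y, z scaled (see below), then the shift along the tool's x, y, z scaled (see below), then the finger opening in mm, from 0 to 85.4. In form: [[wx, wy, wz, dx, dy, dz, grip], ...]. A call has exactly 8 rows; each row shifts and turns the commanded pose from where the row before left it, along the tool's axes as they then stand; what a row does not reach is not made up. The controller multiplies each number of a shift by 75 mm and each number of a turn by pi rad. A row lasts 1/8 s, in which the tool goes at most 62.5 mm and 10.7 degrees, less where a joint would pass 70% of its speed; a pose out of reach is approached as far as the arm can. A call with a number of a shift or a turn outside -1 to 1 is refused whole. A call with a gripper value outside its range is refused whole. The fingers move at their own pace and stop on an object; FORCE is the grip in N (left out, the last holds). Time passes only in rows, so rows that do not move let the fingers close, or fill a call up. It gives the time, the measured TCP pose, the force, the opening and the grip force at its end, in the units of the state.
- bot.state(): the state, without advancing time (a new reading comes with each control period).
- bot.capture(name): name is "scene" or "top" or "wrist"; returns a dict with "image" (420x560x3 uint8, red, green, blue), "fx", "fy", "cx", "cy" (pixels), "R" (3x3) and "t" (3): a world point X has camera coordinates R X + t. Camera axes: x right, y down, z forward; pixel columns grow to the right and rows downward; lengths in m; the calibration is good to about 2 mm. A picture is of the moment at which its call begins. There is no depth.
- bot.close_job(): hands the job in; it is judged then, once.
Trained networks look in a picture, given as the dict that the camera call returned (one of the last four; its "shot" number tells which), for a name from the list of things; names that differ only in an ending like _2 or _b are one class to them, and where a whole thing is asked for, a point or a joint stands for the part that bears it (a point fixed in the world has none). Each returns a list of dicts, best first, with "p" (0 to 1); they miss things now and then, are a little off and sometimes report something else, mostly with a low value. They report only what shows in the picture. A call takes as long as a camera call. They do not tell look-alikes from the thing itself.
- bot.search_frame(label, picture): "rect" ([centre column, centre row, width, height] in pixels, round what is visible of it).
- bot.landmark_of(label, picture): "centre" ([column, row] in pixels: a listed point, or the origin of a listed thing).
The state is a dict: "t": time; "joint_pos": joint angles; "qd": joint speeds; "joint_efforts": joint torques, N m; "ee_pos": TCP position; "tcp_rot": TCP orientation; "ft_force": force on the tool from outside, world axes, zero at the start; "ft_torque": the same for the moment, N m; "width": finger opening in m; "grip_force": force on a finger pad.
Only numpy, scipy, OpenCV 4.12 (cv2) and the standard library are available. Lean on these libraries where they do the work, as an engineer would, in place of code of your own. Each camera call takes 0.05 s, during which the arm holds its last target. There are 200 camera calls.

TASK

Close up the glue bottles in the rack. First push down the cap that is only sitting on its bottle, not yet clicked, until it is fully home; then take the loose cap from the bench, put it on the bare spout and press it on through the click until it is fully home. Finish there, still pressing firmly down on that last cap, about as hard as the click took, without letting up or letting go; leave everything else on the bench where it is.

Things in the scene. Friction and masses are not known exactly. Their poses are not given: they have to be found in the camera images.
- loose_cap_mid (a point): Loose cap, standing upright on its open rim on the bench in front of the rack: a dark grey ribbed plastic cylinder 36 mm across, 46 mm tall, closed flat on top, open below, about 25 g. This point is its centre, 23 mm above its rim; z is its axis, up.
- loose_cap: The same loose cap by its open rim: origin at the centre of the rim, 23 mm below its centre. Inside, the mouth is 32 mm wide and narrows over 4.5 mm to a land 26 mm wide that must snap past the bead on a spout; above the land it is hollow up to 43 mm.
- proud_cap_mid (a point): The cap not yet clicked: same kind and size as the loose cap, sitting upright on one of the bottles by its weight alone, its rim about 9.5 mm above the bottle's collar; it can be knocked off sideways. This point is its centre, 23 mm above its rim and 23 mm below its flat top; z is its axis, up.
- open_bottle_seat (a point): Bare bottle: centre of the flat rigid upper face of its 42 mm wide collar, on which a cap's rim rests when fully home; 134 mm above the bottle's foot, 146 mm above the bench; z up. From it rises the spout: a foot 23 mm across and 14 mm tall, then a cone to a 9 mm tip 35 mm above this point.
- open_bottle: The bare bottle's foot: origin 134 mm straight below its seat. How the snap works: a springy bead, 30 mm across, rings the spout's foot 10 mm above the seat. A cap pushed straight down meets it with its rim 9.5 mm above the seat; the push grows to its peak near 7 mm, drops to almost nothing (the click), and the cap then runs easily the last 5 mm down to the collar, which is rigid. Peak about 7 to 13 N.
- proud_bottle_seat (a point): The bottle under the cap that is not yet clicked; same bottle, collar, spout and bead as the bare one. Centre of its collar's upper face, where the cap's rim rests when fully home; z up.
- rack: The plywood rack: 86 mm deep along its x, 300 mm along its y (the row of bottles), rails up to 42 mm; origin at the centre of its underside. Three identical cream plastic bottles, 58 mm across, stand firmly in it at -90, 0 and +90 mm along its y, in varying order: one bare, one with the cap not yet clicked, one with its cap already fully home, which is left alone.
- tape_roll: Roll of masking tape lying flat, 84 mm across, 24 mm tall; origin under its centre. To be left alone.
- sanding_block: Cork sanding block, 62 x 106 mm, 35 mm tall; origin under its centre. To be left alone.
- pencil: Flat carpenter's pencil, 195 mm long along its x, 15 mm wide, 8 mm tall; origin on its underside. To be left alone.
- block_plane: Block plane, 160 mm along its x, 46 mm wide, about 55 mm tall; origin under its sole's centre. To be left alone.
- chisel: Wood chisel lying along its x, 280 mm long, 28 mm tall; origin on its underside where handle meets blade. To be left alone.
- varnish_jar: Jar of varnish with a metal lid, 68 mm across, 85 mm tall; origin under its centre. To be left alone.
- duck_weight: Draughtsman's spline weight, a dark block 95 x 45 x 34 mm with a brass hook at its +x end; origin under its centre. To be left alone.
There are look-alikes about, which are no part of the job. Leave any yellow look-alike of the loose_cap alone.

How it is judged (in metres and radians):
On the way, in this order (a step that is already met when the one before it is completed fails the run):
1. the cap that was only sitting on its bottle is clicked fully home (z of proud_cap_mid in the frame of proud_bottle_seat between 0.0205 and 0.0245 m and horizontal distance between proud_cap_mid and proud_bottle_seat below 0.003 m and angle between the z axis of proud_cap_mid and the z axis of proud_bottle_seat, either way round below 0.06 rad), for 0.2 s.
2. the loose cap from the bench is clicked fully home on the bare spout (z of loose_cap_mid in the frame of open_bottle_seat between 0.0205 and 0.0245 m and horizontal distance between loose_cap_mid and open_bottle_seat below 0.003 m and angle between the z axis of loose_cap_mid and the z axis of open_bottle_seat, either way round below 0.06 rad), for 0.2 s.
At the end, for the whole second after the job is handed in: Both caps are clicked fully home on their bottles (rim within 1.5 mm of the collar, within 3 mm of the spout's axis, upright within 0.06 rad), and the robot is still pressing on the cap that came from the bench, which bears on its bottle with more than 4 N throughout the last second (all of step 1 and all of step 2 and contact force between loose_cap and open_bottle above 4 N and contact force between any of the fingers, the arm and loose_cap above 3 N); the arm keeps its last pose, push and grip.
It fails at once if another thing on the bench is pushed more than 25 mm from its place (distance of any of tape_roll, sanding_block, pencil, block_plane, chisel, varnish_jar, duck_weight from where it was at the start of the episode above 0.025 m).
It fails at once if the varnish jar is tipped over (angle between varnish_jar's own z axis and vertical above 0.5 rad).
It also fails if it takes over 56 s, if anything falls off the work surface, if the arm or the gripper's body presses on something with over 40 N, if the wrist force passes 120 N, or if a joint passes its speed limit or range.

## Working session

There is one attempt and no reset: what is moved stays moved. The work goes in short steps, Python scripts to look and compute and a shell command to move; the robot and the scene stay as the last step left them, time stands still between calls to the robot, and variables do not carry over. Pictures are saved under pics/ and viewed, at most 13 in all, crops included, and the job is handed in when it is done.

```bash
mkdir -p pics
cat > h.py <<'E'
import numpy as np, cv2
from bench import bot
def ray(p,uv):
    d=np.array([(uv[0]-p['cx'])/p['fx'],(uv[1]-p['cy'])/p['fy'],1.]); R=np.array(p['R']); t=np.array(p['t']).ravel()
    return -R.T@t, R.T@d
def at_z(p,uv,z):
    c,d=ray(p,uv); return c+d*(z-c[2])/d[2]
def save(p,n): cv2.imwrite('pics/'+n,cv2.cvtColor(p['image'],cv2.COLOR_RGB2BGR))
E
python3 - <<'E'
from h import *
print(bot.state())
Z={'loose_cap_mid':.023,'proud_cap_mid':.1785,'open_bottle_seat':.146,'proud_bottle_seat':.146,'rack':0}
for n in ('scene','top'):
    p=bot.capture(n); save(p,n+'1.png'); print(n,-np.array(p['R']).T@np.array(p['t']).ravel())
    for l,z in Z.items():
        for r in bot.landmark_of(l,p)[:4]: print(l,round(r['p'],2),np.round(r['centre']),at_z(p,r['centre'],z).round(4))
E
```

```text
{'t': 0.0, 'joint_pos': array([-7.83054446e+01,  1.77049713e+01,  9.36904154e+01, -8.71963164e-04,
        6.87390297e+01, -3.99410161e+00]), 'qd': array([-0.03813006, -0.012318  , -0.03350574, -0.0015693 , -0.04903592,
        0.05091744]), 'joint_efforts': array([ 2.51539250e-04, -4.15252018e+01, -2.76664442e+01,  7.85702741e-05,
        1.03487412e-02,  8.10185838e-06]), 'ee_pos': array([ 0.16879881, -0.60090211,  0.23003459]), 'tcp_rot': array([-1.79865854e+02, -8.55269861e-03,  1.56889642e+01]), 'ft_force': array([ 0.23445161,  0.50655532, -0.80668197]), 'ft_torque': array([-0.02398429,  0.03308367,  0.05096741]), 'grip_force': 0.0, 'width': 0.08540816581646615}
scene [ 1.0839069  -0.5620677   1.11603495]
loose_cap_mid 0.74 [366. 173.] [0.6527 0.3363 0.023 ]
loose_cap_mid 0.7 [245. 266.] [ 0.5824 -0.1229  0.023 ]
loose_cap_mid 0.66 [210. 208.] [ 0.3785 -0.0405  0.023 ]
loose_cap_mid 0.55 [233. 189.] [0.3844 0.0513 0.023 ]
proud_cap_mid 0.54 [320. 157.] [0.589  0.1817 0.1785]
open_bottle_seat 0.57 [302. 188.] [0.6    0.0946 0.146 ]
proud_bottle_seat 0.89 [318. 166.] [0.5872 0.1811 0.146 ]
proud_bottle_seat 0.2 [320. 159.] [0.5755 0.2033 0.146 ]
rack 0.83 [304. 224.] [0.6115 0.0915 0.    ]
top [0.52694325 0.00452551 1.38492261]
loose_cap_mid 0.67 [268. 251.] [0.4631 0.0642 0.023 ]
loose_cap_mid 0.47 [304. 279.] [ 0.3768 -0.0495  0.023 ]
loose_cap_mid 0.45 [327. 215.] [ 0.5758 -0.117   0.023 ]
loose_cap_mid 0.44 [296. 258.] [ 0.442  -0.0239  0.023 ]
proud_cap_mid 0.47 [227. 209.] [0.5827 0.1742 0.1785]
open_bottle_seat 0.63 [255. 205.] [0.5976 0.0983 0.146 ]
open_bottle_seat 0.4 [226. 208.] [0.5881 0.1805 0.146 ]
proud_bottle_seat 0.7 [224. 204.] [0.5974 0.1864 0.146 ]
rack 0.8 [261. 208.] [0.5974 0.0908 0.    ]
```

View pics/scene1.png

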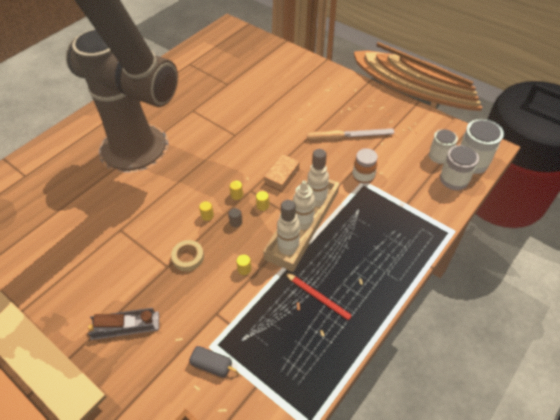

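View pics/top1.png

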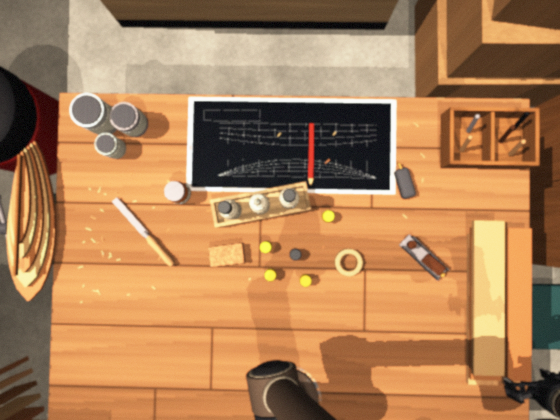

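The scene picture shows capped bottles at (319,160) and (289,210), with the bare spout at (303,188). The dark loose cap is at (235,217), between yellow look-alikes. In the top view the loose cap is at (296,254) and the rack bottles at (227,209), (259,203) and (289,196).

```bash
cat >> h.py <<'E'
from scipy.spatial.transform import Rotation as Ro
def go(target):
    s=bot.state(); R=Ro.from_euler('xyz',s['tcp_rot'],degrees=True).as_matrix()
    d=R.T@(np.array(target)-s['ee_pos'])
    print('tcp',s['ee_pos'].round(4),s['tcp_rot'].round(2),'shift units',(d/.075).round(3),'mm',(d*1e3).round(1))
def tri(obs):
    A=np.zeros((3,3));b=np.zeros(3)
    for p,uv in obs:
        c,d=ray(p,uv); d/=np.linalg.norm(d); M=np.eye(3)-np.outer(d,d); A+=M; b+=M@c
    return np.linalg.solve(A,b)
E
python3 - <<'E'
from h import *
p=bot.capture('scene');q=bot.capture('top')
print('loose',at_z(p,(235,217),.023),at_z(q,(296,254),.023),tri([(p,(235,217)),(q,(296,254))]))
for nm,a,z in (('proud',(227,209),.2),('bare',(259,203),.17),('home',(289,196),.19)): print(nm,at_z(q,a,z))
go([.52,.08,.40])
E
```

```text
loose [ 0.45676393 -0.02085023  0.023     ] [ 0.454324   -0.02276361  0.023     ] [ 0.45538372 -0.02168072  0.02255481]
proud [0.58169924 0.17005514 0.2       ]
bare [0.60142569 0.08550086 0.17      ]
home [0.62083912 0.0025679  0.19      ]
tcp [ 0.1689 -0.6018  0.2313] [180.     0.    15.69] shift units [ 6.964 -7.486 -2.25 ] mm [ 522.3 -561.4 -168.7]
```

```bash
python3 -m pendant '[[0,0,0,0.435,-0.468,-0.28,0],[0,0,0,0.435,-0.468,-0.28,0],[0,0,0,0.435,-0.468,-0.28,0],[0,0,0,0.435,-0.468,-0.28,0],[0,0,0,0.435,-0.468,-0.28,0],[0,0,0,0.435,-0.468,-0.28,0],[0,0,0,0.435,-0.468,-0.28,0],[0,0,0,0.435,-0.468,-0.28,0]]' 40
python3 -m pendant '[[0,0,0,0.435,-0.468,0,0],[0,0,0,0.435,-0.468,0,0],[0,0,0,0.435,-0.468,0,0],[0,0,0,0.435,-0.468,0,0],[0,0,0,0.435,-0.468,0,0],[0,0,0,0.435,-0.468,0,0],[0,0,0,0.435,-0.468,0,0],[0,0,0,0.435,-0.468,0,0]]'
python3 - <<'E'
from h import *
go([.52,.08,.40])
p=bot.capture('wrist'); save(p,'w1.png'); print(-np.array(p['R']).T@np.array(p['t']).ravel())
Z={'loose_cap_mid':.023,'proud_cap_mid':.1785,'open_bottle_seat':.146,'proud_bottle_seat':.146,'rack':0}
for l,z in Z.items():
    for r in bot.landmark_of(l,p)[:4]: print(l,round(r['p'],2),np.round(r['centre']),at_z(p,r['centre'],z).round(4))
E
```

```text
t: 1.7
ee_pos: [0.3448, -0.2594, 0.4003]
tcp_rot: [179.9, -0.0, 15.7]
ft_force: [1.4, -0.9, 0.2]
width: -0.0001
grip_force: 0.0
t: 2.7
ee_pos: [0.5202, 0.0816, 0.3995]
tcp_rot: [180.0, -0.0, 15.7]
ft_force: [0.1, 0.2, 0.8]
width: 0.0001
grip_force: 0.0
tcp [0.5202 0.0816 0.3995] [ 1.7998e+02 -4.0000e-02  1.5710e+01] shift units [-0.009  0.02  -0.007] mm [-0.7  1.5 -0.5]
[0.5851973  0.10053496 0.54316628]
loose_cap_mid 0.81 [412. 166.] [ 0.575  -0.1188  0.023 ]
loose_cap_mid 0.75 [270. 243.] [0.3924 0.0601 0.023 ]
loose_cap_mid 0.73 [276. 192.] [0.478  0.0726 0.023 ]
loose_cap_mid 0.57 [332. 273.] [ 0.3696 -0.0558  0.023 ]
proud_cap_mid 0.59 [205.  92.] [0.5918 0.1801 0.1785]
proud_cap_mid 0.44 [327. 216.] [0.4993 0.0184 0.1785]
open_bottle_seat 0.82 [292.  99.] [0.6108 0.091  0.146 ]
open_bottle_seat 0.29 [328. 220.] [0.4865 0.0081 0.146 ]
proud_bottle_seat 0.79 [211. 100.] [0.585  0.1788 0.146 ]
```

View pics/w1.png

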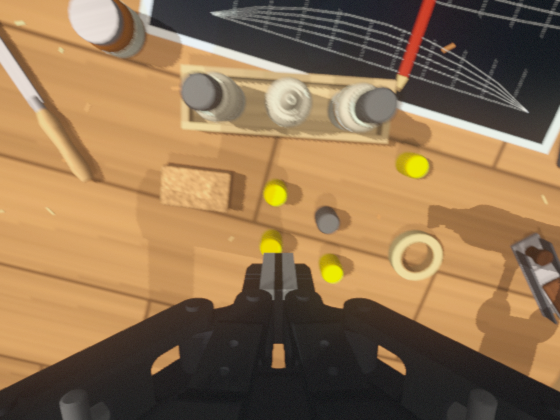

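The wrist view shows the left cap top at (203,91), the bare spout at (290,99), the right cap top at (378,105) and the dark loose cap at (327,219). A zoomed scene crop should confirm which cap is proud.

Run:
```python
from h import *
im=cv2.imread('pics/scene1.png')[140:260,260:350]
cv2.imwrite('pics/c1.png',cv2.resize(im,None,fx=5,fy=5,interpolation=cv2.INTER_CUBIC))
p=bot.capture('wrist')
for uv,z in (((203,91),.2015),((203,91),.192),((378,105),.2015),((378,105),.192),((290,99),.181),((327,219),.03)): print(uv,z,at_z(p,uv,z).round(4))
```

```text
(203, 91) 0.2015 [0.5903 0.1743 0.2015]
(203, 91) 0.192 [0.5904 0.1764 0.192 ]
(378, 105) 0.2015 [0.6235 0.0083 0.2015]
(378, 105) 0.192 [0.6246 0.0057 0.192 ]
(290, 99) 0.181 [0.6071 0.0915 0.181 ]
(327, 219) 0.03 [ 0.4581 -0.0187  0.03  ]
```

View pics/c1.png

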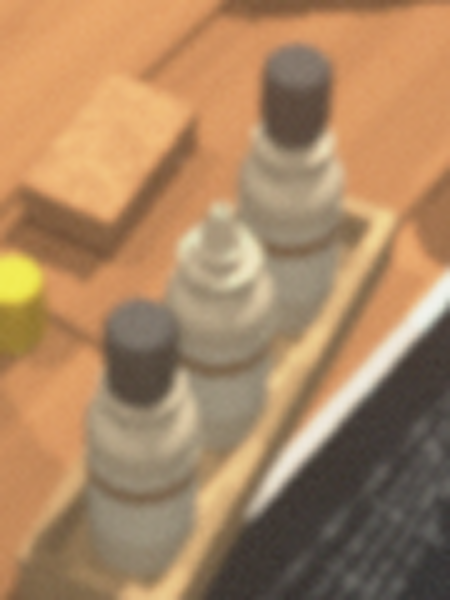

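The crop shows the far (+y) cap standing higher above its bottle's band (about 175 px against 160 px, although it is farther away), so that one is proud. I'll go above it and look from close by.

Run:
```python
from h import *
go([.588,.174,.25])
```

```text
tcp [0.5193 0.0791 0.3994] [1.7998e+02 1.0000e-02 1.5620e+01] shift units [ 1.224 -0.972  1.991] mm [ 91.8 -72.9 149.3]
```

```bash
python3 -m pendant '[[0,0,0,0.306,-0.243,0.2,0],[0,0,0,0.306,-0.243,0.2,0],[0,0,0,0.306,-0.243,0.2,0],[0,0,0,0.306,-0.243,0.2,0],[0,0,0,0,0,0.4,0],[0,0,0,0,0,0.4,0],[0,0,0,0,0,0.4,0],[0,0,0,0,0,0,0]]'
cat >> h.py <<'E'
def capcentre(p,near,rad=90):
    "dark blob (cap) mask ellipse near pixel"
    im=p['image'].astype(int); 
    m=((im.max(2)<110)).astype('uint8')
    n,l,s,c=cv2.connectedComponentsWithStats(m)
    i=l[int(near[1]),int(near[0])]; return i and s[i], i and c[i]
E
python3 - <<'E'
from h import *
E=[]
for k in range(3):
    p=bot.capture('wrist'); E.append(bot.state()['ee_pos'])
print(np.mean(E,0),np.std(E,0)); save(p,'w2.png')
for l,z in {'proud_cap_mid':.1785,'open_bottle_seat':.146,'proud_bottle_seat':.146}.items():
    for r in bot.landmark_of(l,p)[:3]: print(l,round(r['p'],2),np.round(r['centre']),at_z(p,r['centre'],z).round(4))
for r in bot.search_frame('proud_cap_mid',p)[:2]: print(r)
E=np.mean(E,0); c=np.array(p['R'])@E+np.array(p['t']).ravel(); print('tcp px',c[0]/c[2]*p['fx']+p['cx'],c[1]/c[2]*p['fy']+p['cy'])
E
```

```text
t: 4.05
ee_pos: [0.5862, 0.1733, 0.2464]
tcp_rot: [-180.0, 0.4, 15.6]
ft_force: [-1.3, -0.2, 0.3]
width: -0.0
grip_force: 0.0
[0.58862387 0.17419946 0.25003545] [0.00070506 0.00032884 0.00102809]
proud_cap_mid 0.67 [270. 220.] [0.5898 0.1806 0.1785]
open_bottle_seat 0.86 [388. 215.] [0.6087 0.0926 0.146 ]
open_bottle_seat 0.53 [ 38. 186.] [0.5591 0.3528 0.146 ]
{'rect': [269.2, 221.7, 58.2, 67.7], 'p': 0.91}
tcp px 279.05428147560747 270.4634476990164
```

View pics/w2.png

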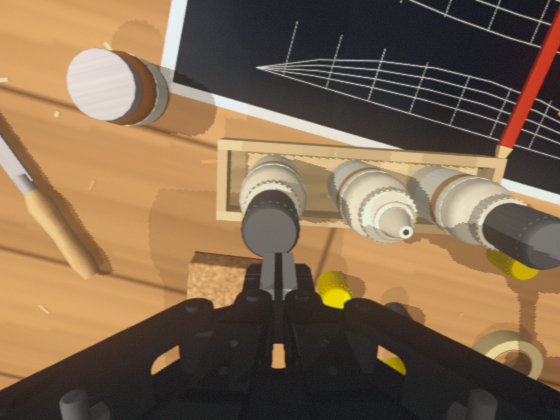

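The view shows the proud cap's top face centred near (271,229), the bare spout's tip at (405,232) and the fingertips just below the proud cap in the picture, at (279,258).

Run:
```python
from h import *
p=bot.capture('wrist')
print(at_z(p,(271,229),.2015),at_z(p,(405,232),.181))
g=p['image'].max(2); print(g[222:262:3,271],g[230,235:308:4])
go([.590,.177,.25])
```

```text
[0.59186571 0.18077508 0.2015    ] [0.60752374 0.09219538 0.181     ]
[117 114 115 113 114 115 113 114 113 112 108 117 117 117] [183 181 102 115 116 114 117 115 114 113 114 114 113 114 115 111  71 193
 194]
tcp [0.589  0.1752 0.2507] [ 1.7999e+02 -1.4000e-01  1.5690e+01] shift units [ 0.019 -0.02   0.01 ] mm [ 1.4 -1.5  0.7]
```

```bash
python3 -m pendant '[[0,0,0,0.054,-0.061,0,0],[0,0,0,0,0,0.2,0],[0,0,0,0,0,0.2,0],[0,0,0,0,0,0.2,0],[0,0,0,0,0,0.05,0],[0,0,0,0,0,0.04,0],[0,0,0,0,0,0.04,0],[0,0,0,0,0,0,0]]'
python3 -m pendant '[[0,0,0,0,0,0.02,0],[0,0,0,0,0,0.02,0],[0,0,0,0,0,0.02,0],[0,0,0,0,0,0.02,0],[0,0,0,0,0,0,0],[0,0,0,0,0,0,0],[0,0,0,0,0,0,0],[0,0,0,0,0,0,0]]'
python3 - <<'E'
from h import *
for k in range(2): bot.capture('wrist'); s=bot.state(); print(s['ee_pos'],s['ft_force'])
E
```

```text
t: 5.45
ee_pos: [0.5905, 0.1804, 0.1939]
tcp_rot: [180.0, 0.1, 15.7]
ft_force: [-0.2, -0.2, 0.9]
width: -0.0005
grip_force: 0.0
t: 6.45
ee_pos: [0.5917, 0.1808, 0.1921]
tcp_rot: [180.0, -0.1, 15.7]
ft_force: [-4.1, -0.8, 13.2]
width: 0.0
grip_force: 6.3
[0.59170614 0.1807739  0.19214169] [-3.93759413 -1.3263091  13.71252537]
[0.59169774 0.18077949 0.1921231 ] [-4.18501082 -0.91784854 12.8589923 ]
```

```bash
python3 -m pendant '[[0,0,0,0,0,-0.4,0],[0,0,0,0,0,-0.4,0],[0,0,0,0,0,-0.4,0],[0,0,0,-0.49,0.418,0,0],[0,0,0,-0.49,0.418,0,0],[0,0,0,-0.49,0.418,0,50],[0,0,0,-0.49,0.418,0,50],[0,0,0,-0.49,0.418,0,50]]'
python3 -m pendant '[[0,0,0,0,0,0.36,50],[0,0,0,0,0,0.36,50],[0,0,0,0,0,0.36,50],[0,0,0,0,0,0.36,50],[0,0,0,0,0,0.36,50],[0,0,0,0,0,0.36,50],[0,0,0,0,0,0,50],[0,0,0,0,0,0,50]]'
python3 - <<'E'
from h import *
p=bot.capture('wrist'); save(p,'w3.png')
for l,z in {'loose_cap_mid':.023}.items():
    for r in bot.landmark_of(l,p)[:4]: print(l,round(r['p'],2),np.round(r['centre']),at_z(p,r['centre'],z).round(4))
go([.457,-.020,.011])
p=bot.capture('scene'); im=cv2.cvtColor(p['image'],cv2.COLOR_RGB2BGR)[140:260,260:350]
cv2.imwrite('pics/c2.png',cv2.resize(im,None,fx=5,fy=5,interpolation=cv2.INTER_CUBIC))
E
```

```text
t: 7.55
ee_pos: [0.4555, -0.0211, 0.2785]
tcp_rot: [180.0, -0.0, 15.7]
ft_force: [0.9, -0.4, -0.8]
width: 0.0497
grip_force: 0.0
t: 8.55
ee_pos: [0.4572, -0.0201, 0.1173]
tcp_rot: [180.0, -0.1, 15.7]
ft_force: [0.4, -0.1, 0.6]
width: 0.0498
grip_force: 0.0
loose_cap_mid 0.95 [159. 266.] [0.3933 0.0576 0.023 ]
loose_cap_mid 0.83 [274. 217.] [ 0.4552 -0.0172  0.023 ]
loose_cap_mid 0.78 [289. 319.] [ 0.3758 -0.0517  0.023 ]
loose_cap_mid 0.72 [160. 156.] [0.4763 0.0718 0.023 ]
tcp [ 0.4578 -0.0202  0.1179] [ 1.7993e+02 -1.5000e-01  1.5690e+01] shift units [-0.013 -0.007  1.426] mm [ -1.   -0.5 106.9]
```

View pics/w3.png

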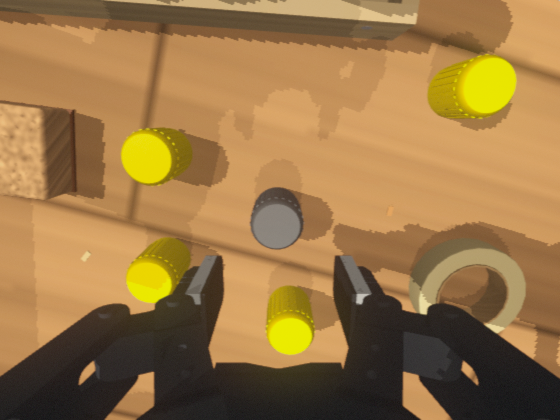

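View pics/c2.png

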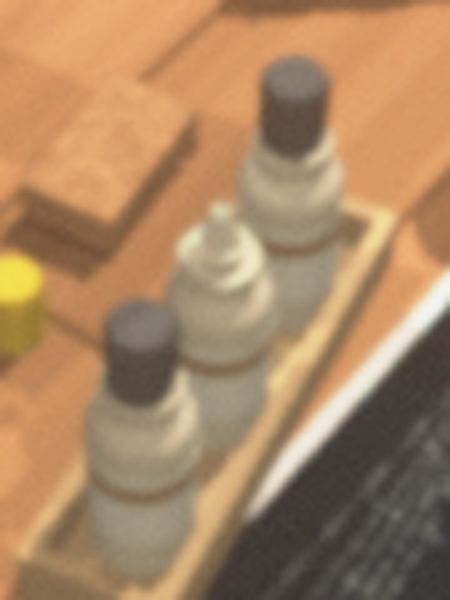

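The crop shows the far cap now about 11 px lower, so it is seated. In the wrist view the dark cap's top is centred near (276,226) between the open fingers, with clear space on both sides.

Run:
```python
from h import *
p=bot.capture('wrist'); a=at_z(p,(276,226),.046); print(a); go([a[0],a[1],.011])
im=p['image'].astype(int); sat=im.max(2)-im.min(2)
print(sat[226,240:312:3]);
```

```text
[ 0.45611785 -0.0188169   0.046     ]
tcp [ 0.4576 -0.0201  0.1178] [ 1.7994e+02 -1.4000e-01  1.5690e+01] shift units [-0.017 -0.024  1.424] mm [ -1.3  -1.8 106.8]
[109 111 110  88  17  15  16  15  16  16  16  15  15  15  15  15  15  15
  16  14  21  75  85  85]
```

```bash
python3 -m pendant '[[0,0,0,-0.017,-0.024,0.28,50],[0,0,0,0,0,0.28,50],[0,0,0,0,0,0.28,50],[0,0,0,0,0,0.28,50],[0,0,0,0,0,0.2,50],[0,0,0,0,0,0.1,50],[0,0,0,0,0,0,50],[0,0,0,0,0,0,30]]' 60
python3 -m pendant '[[0,0,0,0,0,0,25],[0,0,0,0,0,0,25],[0,0,0,0,0,0,25],[0,0,0,0,0,0,25],[0,0,0,0,0,0,25],[0,0,0,0,0,-0.2,25],[0,0,0,0,0,-0.4,25],[0,0,0,0,0,-0.4,25]]' 60
python3 - <<'E'
from h import *
bot.capture('top'); s=bot.state(); print(s['ee_pos'],s['ft_force'],s['width'],s['grip_force'])
p=bot.capture('wrist'); save(p,'w4.png')
go([.6075,.0922,.26])
E
```

```text
t: 9.75
ee_pos: [0.4556, -0.0187, 0.0108]
tcp_rot: [180.0, -0.1, 15.7]
ft_force: [-1.3, -0.0, 5.4]
width: 0.0352
grip_force: 59.4
t: 10.75
ee_pos: [0.4542, -0.0185, 0.086]
tcp_rot: [-180.0, 0.0, 15.7]
ft_force: [0.1, 0.6, -0.6]
width: 0.0347
grip_force: 59.7
[ 0.45752432 -0.01892215  0.08982512] [1.31380859 0.31372077 1.29440148] 0.03490932986074108 59.72460547462106
tcp [ 0.4578 -0.019   0.0886] [179.83  -0.4   15.69] shift units [ 2.339 -0.88  -2.272] mm [ 175.4  -66.  -170.4]
```

View pics/w4.png

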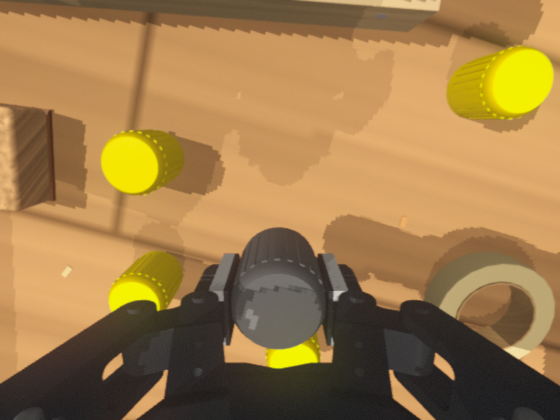

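The cap is held squarely between the pads, with its top centred near (279,300). Next I'll hover short of the bare spout for one close look.

```bash
python3 -m pendant '[[0,0,0,0,0,-0.58,25],[0,0,0,0,0,-0.58,25],[0,0,0,0,0,-0.58,25],[0,0,0,0.2,-0.2,-0.53,25],[0,0,0,0.5,-0.25,0,25],[0,0,0,0.5,-0.25,0,25],[0,0,0,0.34,-0.18,0,25],[0,0,0,0,0,0,25]]'
python3 - <<'E'
from h import *
p=bot.capture('wrist'); save(p,'w5.png')
for l,z in {'open_bottle_seat':.146}.items():
    for r in bot.landmark_of(l,p)[:3]: print(l,round(r['p'],2),np.round(r['centre']),at_z(p,r['centre'],z).round(4))
e=bot.state()['ee_pos']; print('cap',at_z(p,(279,300),e[2]+.035)); go([.6075,.0922,.26])
E
```

```text
t: 11.85
ee_pos: [0.5484, 0.0772, 0.2543]
tcp_rot: [-180.0, 0.1, 15.8]
ft_force: [-0.1, -0.4, -0.7]
width: 0.0351
grip_force: 59.9
cap [0.55302414 0.07872441 0.28917555]
tcp [0.547  0.0759 0.2542] [-1.7999e+02  1.6000e-01  1.5720e+01] shift units [ 0.835  0.01  -0.08 ] mm [62.6  0.7 -6. ]
```

View pics/w5.png

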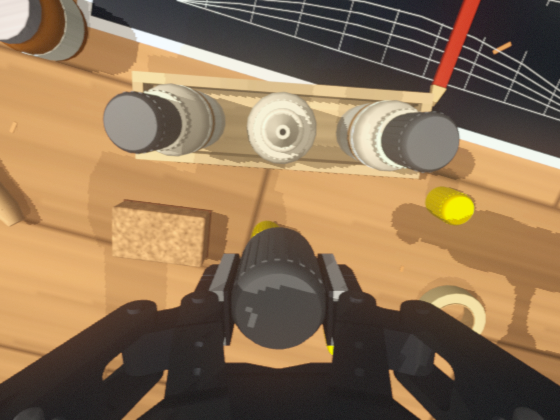

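The spout tip shows at (283,131) and the two home cap tops at (142,121) and (429,141). The held cap's top spans columns 232–327, with its lower edge at row 349.

Run:
```python
from h import *
p=bot.capture('wrist')
t=at_z(p,(283,131),.181); l=at_z(p,(142,121),.192); r=at_z(p,(429,141),.192); print(t,l,r,(l+r)/2,np.linalg.norm(l-r))
s=bot.state(); R=Ro.from_euler('xyz',s['tcp_rot'],degrees=True).as_matrix()
# held cap: project model circle for tool-x offsets
for ox in (-.004,0,.004):
    c=s['ee_pos']+R@[ox,0,-.0352]; a=np.linspace(0,6.28,60)
    X=np.c_[c[0]+.018*np.cos(a),c[1]+.018*np.sin(a),0*a+c[2]]; q=X@np.array(p['R']).T+np.array(p['t']).ravel()
    u=q[:,0]/q[:,2]*p['fx']+p['cx'];v=q[:,1]/q[:,2]*p['fy']+p['cy']; print(ox,u.min(),u.max(),v.min(),v.max())
go([t[0],t[1],.26])
```

```text
[0.60603263 0.08978492 0.181     ] [0.5893261 0.1718043 0.192    ] [0.62448027 0.00408665 0.192     ] [0.60690318 0.08794547 0.192     ] 0.17136226536412658
-0.004 231.10094939076146 329.0569582195803 277.9314766536843 363.6272438946869
0 230.69570412848833 329.5092399349709 267.51840217777846 354.7296602257935
0.004 230.2832976672489 329.9695069839982 256.91393037809326 345.6811209121652
tcp [0.5469 0.0757 0.2544] [-1.800e+02  1.400e-01  1.568e+01] shift units [ 0.81   0.032 -0.077] mm [60.7  2.4 -5.7]
```

```bash
python3 -m pendant '[[0,0,0,0.4,0.012,0,25],[0,0,0,0.41,0.012,0,25],[0,0,0,0,0,0.25,25],[0,0,0,0,0,0.25,25],[0,0,0,0,0,0.2,25],[0,0,0,0,0,0.1,25],[0,0,0,0,0,0.1,25],[0,0,0,0,0,0,25]]' 80
python3 - <<'E'
from h import *
p=bot.capture('scene'); im=cv2.cvtColor(p['image'],cv2.COLOR_RGB2BGR)[140:260,260:350]
cv2.imwrite('pics/c3.png',cv2.resize(im,None,fx=5,fy=5,interpolation=cv2.INTER_CUBIC))
for k in range(3): bot.capture('top'); s=bot.state(); print(s['ee_pos'],s['ft_force'],s['ft_torque'])
E
```

```text
t: 13.0
ee_pos: [0.6068, 0.0909, 0.1874]
tcp_rot: [-180.0, 0.0, 15.7]
ft_force: [-0.1, -0.6, -0.2]
width: 0.0347
grip_force: 79.5
[0.6074748  0.09091084 0.1883005 ] [-0.03125806  0.72549224  0.41512584] [ 0.00519149 -0.00250712 -0.00777297]
[0.6076424  0.09093251 0.18849763] [-0.64759813  0.30681274  0.0805629 ] [ 0.04204921  0.01387425 -0.01295009]
[0.60767979 0.09092664 0.18858575] [ 0.28320371 -0.50273545 -0.43690583] [-0.00781677  0.00687724 -0.00475261]
```

View pics/c3.png

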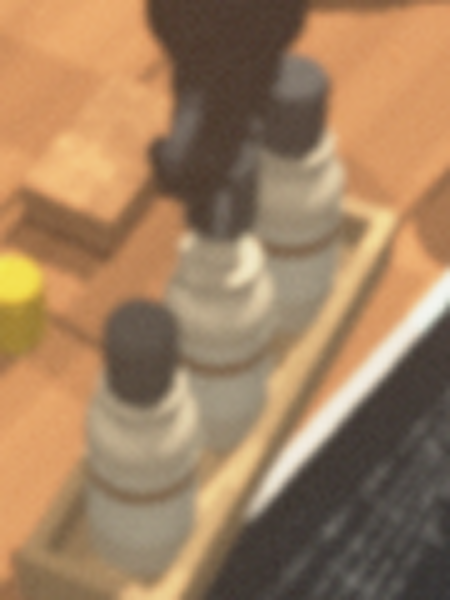

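The cap is over the spout, with the spout tip already hidden inside it and no force showing. I'll lower to just above the bead.

```bash
python3 -m pendant '[[0,0,0,0,0,0.05,25],[0,0,0,0,0,0.05,25],[0,0,0,0,0,0.05,25],[0,0,0,0,0,0.05,25],[0,0,0,0,0,0.05,25],[0,0,0,0,0,0.0,25],[0,0,0,0,0,0,25],[0,0,0,0,0,0,25]]'
python3 - <<'E'
from h import *
for k in range(4): bot.capture('top'); s=bot.state(); print(s['ee_pos'],s['ft_force'],s['ft_torque'])
E
```

```text
t: 14.2
ee_pos: [0.6073, 0.0909, 0.1693]
tcp_rot: [180.0, -0.0, 15.7]
ft_force: [-0.6, -0.1, -0.7]
width: 0.0346
grip_force: 79.6
[0.60727947 0.09085174 0.16928023] [ 0.09752161 -0.70934306 -0.14112046] [ 0.02245794 -0.03737749 -0.00667291]
[0.60725254 0.09086607 0.16926619] [-0.22668036  1.04160998 -0.79404259] [ 0.00059922 -0.03037114  0.03863239]
[0.60722422 0.090877   0.16922329] [-1.18051141 -0.43883509 -0.35768675] [-0.02247279  0.05219574  0.0043247 ]
[0.60717108 0.09084504 0.16917526] [ 0.56034294 -0.61913852 -0.78194207] [-0.00221933 -0.02419512  0.01659224]
```

```bash
python3 -m pendant '[[0,0,0,0,0,0.02,25],[0,0,0,0,0,0.02,25],[0,0,0,0,0,0.02,25],[0,0,0,0,0,0.01,25],[0,0,0,0,0,0.01,25],[0,0,0,0,0,0,25],[0,0,0,0,0,0,25],[0,0,0,0,0,0,25]]'
python3 -m pendant '[[0,0,0,0,0,0.02,25],[0,0,0,0,0,0.02,25],[0,0,0,0,0,0.02,25],[0,0,0,0,0,0.02,25],[0,0,0,0,0,0.02,25],[0,0,0,0,0,0,25],[0,0,0,0,0,0,25],[0,0,0,0,0,0,25]]'
```

```text
t: 15.4
ee_pos: [0.6077, 0.0911, 0.1648]
tcp_rot: [-180.0, -0.1, 15.7]
ft_force: [-2.1, 0.6, 6.8]
width: 0.0344
grip_force: 80.3
t: 16.4
ee_pos: [0.6069, 0.0907, 0.157]
tcp_rot: [180.0, 0.0, 15.7]
ft_force: [-3.4, -1.0, 9.0]
width: 0.0348
grip_force: 80.9
```

```bash
python3 -m pendant '[[0,0,0,0,0,0.01,25],[0,0,0,0,0,0,25],[0,0,0,0,0,0,25],[0,0,0,0,0,0,25],[0,0,0,0,0,0,25],[0,0,0,0,0,0,25],[0,0,0,0,0,0,25],[0,0,0,0,0,0,25]]'
python3 - <<'E'
from h import *
p=bot.capture('scene'); im=cv2.cvtColor(p['image'],cv2.COLOR_RGB2BGR)[140:260,260:350]
cv2.imwrite('pics/c4.png',cv2.resize(im,None,fx=5,fy=5,interpolation=cv2.INTER_CUBIC))
for k in range(4): bot.capture('top'); s=bot.state(); print(s['ee_pos'],s['ft_force'],s['ft_torque'],s['width'])
E
```

```text
t: 17.4
ee_pos: [0.6069, 0.0908, 0.1569]
tcp_rot: [180.0, 0.0, 15.7]
ft_force: [-5.6, -0.1, 11.3]
width: 0.0344
grip_force: 81.0
[0.60690527 0.09076028 0.15691621] [-4.61187045 -0.34522181 10.25395574] [0.01294771 0.81824683 0.02870247] 0.034744429958201005
[0.60689537 0.0907672  0.15692694] [-4.74586969 -0.60688495 10.80201695] [ 0.00580972  0.8201302  -0.0142785 ] 0.03489145985520068
[0.60693391 0.09074891 0.15695334] [-4.98422748  0.05181237 10.82190779] [-0.03092301  0.76032293  0.04882711] 0.03454088716419209
[0.60690218 0.09071909 0.15691774] [-4.79337434 -0.21351165 10.56383074] [-0.03135113  0.79636933  0.04347945] 0.03457686527304351
```

View pics/c4.png

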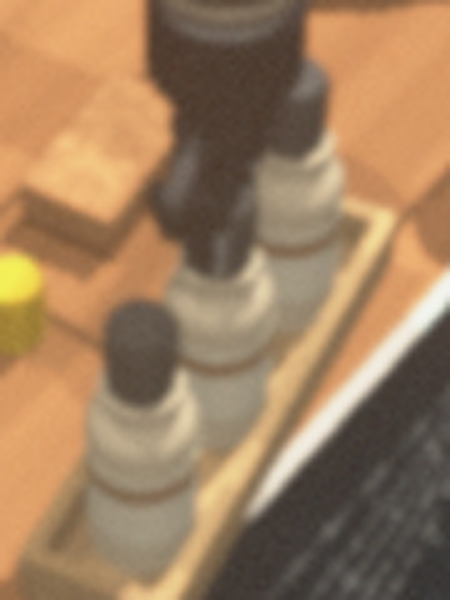

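The cap sits down on the collar. The extra push no longer moves it, and it bears with a steady 10.7 N, so I'm handing in.

```bash
python3 -c "
from bench import bot
print(bot.close_job())"
```

```text
the job is handed in; nothing more can be done
None
```

Both caps are fully home on their bottles by the measured heights and pictures, and the job is handed in with the arm still pressing the last cap down at about 10.7 N; the judge's verdict was not shown.

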